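# Hang the bagel cutter on the free hook of the carousel

## Robot

A 6-joint arm with a two-finger parallel gripper is mounted at the origin on a cart in front of the work surface, level with it; the furniture and walls round the work are solid. World frame = base frame: x ahead of the robot, y to its left, z up, the work surface at z = 0. Lengths are in m, angles in rad, forces in N, time in s.
With the tool pointing down it reaches from about 0.4 to 0.825 m from the base axis. Payload 7 kg.
Tool frame: the origin (TCP) lies at the very end of the fingers, on their centre line; the grasp point (between the pads) lies robot.pinch_z behind it (robot.pinch_z is the distance from the TCP to the grasp point, in m); z points along the fingers, y is the line along which they close (so a half turn about z gives the same grasp; the last joint's range is limited). The gripper opens to 85 mm and grips with 20 to 120 N. Pads are 22 mm wide; open, the fingers measure 114 mm over their backs; the gripper's body (76 mm by 85 mm) begins 54 mm behind the grasp point. The pads swing forward as they close: fully open they stand 13 mm farther back than shut.
Start: joints at [1.459, 0.359, 0.012, 0, -1.224, -0.288], TCP at [0.263, 0.622, 0.231] pointing down, gripper open.
Joint ranges: [-3.07, 3.07], [-1.43, 2.12], [-1.02, 1.25], [-3.03, 1.67], [-3.05, -0], [-3.03, 3.03]. Speed limits (rad/s): [2.39, 2.39, 3.01, 3.14, 3.14, 3.14].

## Interface

Orientations are given as a unit quaternion [w, x, y, z].
In Python, from workcell import robot, vision, workorder, spotter gives the robot as it stands.
- The arm moves only by the shell command python3 -m inch 'ROWS' [FORCE]. ROWS is a JSON object of lists of equal length, an entry for each row: "dp": the shift along the tool's x, y, z in mm, a list of three; "roll": the turn about the tool's z in degrees; "jaw": the opening, from 0 (shut) to 1 (fully open). A call has 1 to 20 rows; each row shifts and turns the commanded pose from where the row before left it, along the tool's axes as they then stand; what a row does not reach is not made up. A row lasts 1/10 s, in which the tool goes at most 50 mm and 8.59 degrees, less where a joint would pass 70% of its speed; a pose out of reach is approached as far as the arm can. A call with a gripper value outside its range is refused whole. The fingers move at their own pace and stop on an object; FORCE is the grip in N (left out, the last holds). Time passes only in rows, so rows that do not move let the fingers close. It gives the time, the measured TCP pose, the force, the opening and the grip force at its end, in the units of the state.
- robot.sense(): the state, without advancing time (a new reading comes with each control period).
- vision.read_camera(name): name is "scene" or "top" or "wrist"; returns (picture, depth): 400x640x3 uint8, red, green, blue; 400x640 float32, m along the optical axis (not along the pixel's ray), 0 where there is no reading.
- vision.get_calibration(name): a dict with "vfov" (degrees; the focal length in pixels is half the picture's height over the tangent of half this angle, whatever the lens; pixels are square), "cx", "cy" (the principal point, pixels), "camera_from_world" (4x4, takes a point from world to camera coordinates); the wrist camera has in their place "T_tool_cam" (4x4, takes a point from camera to tool coordinates, whose origin is the TCP and whose axes are the flange's). Camera axes: x right, y down, z forward; pixel columns grow to the right and rows downward; lengths in m; the calibration is good to about 2 mm. A picture is of the moment at which its call begins: read the wrist's pose just before it. get_calibration takes no time and is no camera call.
- workorder.job_done(): hands the job in; it is judged then, once.
Trained networks look in the newest picture that a camera, given by its name, has taken for a name from the list of things; names that differ only in an ending like _2 or _b are one class to them, and where a whole thing is asked for, a point or a joint stands for the part that bears it (a point fixed in the world has none). Each returns a list of dicts, best first, with "score" (0 to 1); they miss things now and then, are a little off and sometimes report something else, mostly with a low value. They report only what shows in the picture. A call takes as long as a camera call.
- spotter.look_for(camera, query): "xyz" ([x, y, z] in m, in world coordinates, good to about 4 mm: the middle of the surface that is visible of it).
- spotter.mark_of(camera, query): "xyz" ([x, y, z] in m, in world coordinates, good to about 4 mm: a listed point, or the origin of a listed thing).
The state is a dict: "clock": time; "joint_positions": joint angles; "qd": joint speeds; "tau": joint torques, N m; "position": TCP position; "eef_rot": TCP orientation; "force": force on the tool from outside, world axes, zero at the start; "ft_torque": the same for the moment, N m; "width": finger opening in m; "grasp_force": force on a finger pad.
Only numpy, scipy, OpenCV 4.12 (cv2) and the standard library are available. Lean on these libraries where they do the work, as an engineer would, in place of code of your own. Each camera call takes 0.05 s, during which the arm holds its last target. There are 200 camera calls.

## Task

First turn the utensil carousel by its knob until the one free hook points straight to the front of the stand, over the small nub on its foot. Then lift the round cutter out of its tin by the wire bow, stand it upright on the bare worktop and let go, take it again round its ring so that the bow is free, and hang it gently by the bow on that free hook, still at the front. Leave the tin standing where it is and do not disturb the other things.

Things in the scene. Friction and masses are not known exactly. Their poses are not given: they have to be found in the camera images.
- carousel: fixed stand of the utensil carousel: round steel foot 144 mm across, 18 mm high, with a slim column. Origin: centre of the foot's underside, on the worktop. Its -x axis points to the stand's front, where a dark rubber nub (12 mm across) sits on the foot. Four wire hooks turn on the column; three carry steel cutters fixed to them (out to 125 mm from the axis, down to 0.09 m height), one is free
- carousel_rotor (a joint): turning angle (rad) of the four hooks and the knob about the upright axis, counter-clockwise from above positive; at 0 the free hook points exactly to the stand's front. Starts between 0.8 and 2.4. Turns with some friction (about 0.1 N m) between stops at -3.1 and 3.1 and stays where it is left
- knob_grip (a point): grip point of the carousel's knob, on the turning axis, 205 mm above the worktop: a dark upright bar 48 mm long, 14 mm thick, 28 mm high (191 to 219 mm above the worktop), long along this frame's x axis, the line of the free hook; grip it from above across its thickness. Below it a neck 16 mm across and 8 mm high, then the hub. The frame turns with the knob
- hook_seat (a point): seat of the free hook, where the bow shall rest: top of the 6 mm steel wire (its underside is 6 mm lower), 160 mm above the worktop, 92 mm from the axis. The frame turns with the hook; its -x axis points outward along it. The wire is level for 4 mm outward and 12 mm inward; farther in it climbs, 9 mm higher at 60 mm from the axis. Farther out it turns up to the tip
- hook_tip (a point): top of the free hook's upturned, 8 mm thick ball end: 15 mm farther out than the seat and 10 mm above it. A bow goes over it from outside, its inside top higher than this point and its ring's top below the wire's underside, and is then lowered on to the seat
- cutter_mid (a point): centre of the ring of the round steel cutter to be hung, 17 mm above its lower rim. Ring: open tube 50 mm across, 34 mm high. A bow of 6 mm wire stands on it in this frame's y-z plane: 50 mm over its legs, narrowing to a nearly flat 9 mm top, outer top 66 mm above the lower rim, opening 26 mm high. A hook goes through it along x, either way. 60 to 125 g. Starts upright in the tin
- cutter_bow (a point): inside top of the cutter's bow (what rests on the hook), 60 mm above the cutter's lower rim, on its axis; same axes as the cutter
- tin: round open aluminium tin, 70 mm across, 62 mm inside, 52 mm high, floor 3 mm thick; origin at the centre of its underside. About 0.35 kg, loose. The cutter stands in it, only the upper 17 mm of the bow above the rim; no room for fingers round the ring. The worktop for 0.16 m from the tin's centre towards the carousel (-y) is bare
- timer_mid (a point): bystander: square white kitchen timer, 66x66x20 mm, lying flat; its centre
- tape_mid (a point): bystander: roll of tape lying flat, 102 mm across, 25 mm high; its centre
- cup_mid (a point): bystander: upright steel cup, 61 mm across, 100 mm high; its centre

How it is judged:
By the outcome, as a careful person would: the job done as asked, in the order asked, and still so for the second after the job is handed in, with the robot touching nothing.
It also fails if it takes over 70 s, if anything falls off the work surface, if the arm or the gripper's body presses on something with over 40 N, if the wrist force passes 120 N, or if a joint passes its speed limit or range.

## Working session

There is one attempt and no reset: what is moved stays moved. The work goes in short steps, Python scripts to look and compute and a shell command to move; the robot and the scene stay as the last step left them, time stands still between calls to the robot, and variables do not carry over. Pictures are saved under pics/ and viewed, at most 12 in all, crops included, and the job is handed in when it is done.

```bash
ls; mkdir -p pics; cat > h.py <<'E'
import numpy as np, cv2
from workcell import robot, vision, workorder, spotter
from scipy.spatial.transform import Rotation as R
def pose():
    s=robot.sense(); q=s["eef_rot"]; return np.array(s["position"]),R.from_quat([q[1],q[2],q[3],q[0]]).as_matrix(),s
def K(c):
    return 200/np.tan(np.radians(c["vfov"])/2)
def cloud(name):
    p,Rm,s=pose(); im,d=vision.read_camera(name); c=vision.get_calibration(name); f=K(c)
    v,u=np.mgrid[:400,:640]
    if name=="wrist":
        T=np.eye(4);T[:3,:3]=Rm;T[:3,3]=p;W=T@np.array(c["T_tool_cam"])
        cx,cy=c.get("cx",320),c.get("cy",200)
    else: W=np.linalg.inv(np.array(c["camera_from_world"]));cx,cy=c["cx"],c["cy"]
    P=np.stack([(u-cx)/f*d,(v-cy)/f*d,d],-1)@W[:3,:3].T+W[:3,3]
    P[d==0]=np.nan
    return im,P
def togo(xyz,p=None,Rm=None):
    p,Rm,s=pose(); return (Rm.T@(np.array(xyz)-p)*1000).round(1)
E
python3 - <<'E'
from h import *
p,Rm,s=pose(); print(p,Rm.round(3),robot.pinch_z,s["width"],s["clock"])
for n in ["scene","top","wrist"]:
    im,P=cloud(n); cv2.imwrite(f"pics/{n}0.png",im[:,:,::-1]); np.save(f"{n}0.npy",P)
    c=vision.get_calibration(n);print(n,{k:(v if k[0]!='c' or len(k)<3 else np.linalg.inv(np.array(v))[:3].round(3).tolist()) for k,v in c.items()})
    for q in ["carousel","knob_grip","hook_seat","hook_tip","cutter_bow","cutter_mid","tin","timer_mid","tape_mid","cup_mid"]:
        r=spotter.mark_of(n,q)
        print(n,q,[(np.round(a["xyz"],3).tolist(),round(a["score"],2)) for a in r[:2]])
E
```

```text
pics
[0.26257217 0.62132631 0.23036491] [[ 0.921 -0.389 -0.   ]
 [-0.389 -0.921 -0.002]
 [ 0.     0.002 -1.   ]] 0.0187 0.08553932175939152 0.0
scene {'vfov': 56.23896922421214, 'cx': 319.8624946403893, 'cy': 196.58390971072677, 'camera_from_world': [[-0.506, -0.534, 0.678, -0.095], [-0.862, 0.316, -0.395, 0.528], [-0.003, -0.785, -0.62, 0.665]]}
scene carousel [([0.598, -0.096, 0.001], 0.58)]
scene knob_grip [([0.599, -0.09, 0.203], 0.74), ([0.465, 0.356, -0.002], 0.22)]
scene hook_seat [([0.586, -0.177, 0.162], 0.9)]
scene hook_tip [([0.585, -0.197, 0.174], 0.75)]
scene cutter_bow [([0.474, 0.36, 0.062], 0.63)]
scene cutter_mid [([0.465, 0.354, 0.017], 0.7), ([0.581, -0.197, 0.175], 0.48)]
scene tin [([0.466, 0.355, -0.001], 0.92), ([0.466, 0.355, 0.018], 0.64)]
scene timer_mid [([0.383, 0.313, 0.009], 0.56)]
scene tape_mid [([0.621, 0.423, 0.013], 0.68), ([0.466, 0.355, 0.019], 0.26)]
scene cup_mid [([0.553, 0.503, 0.049], 0.84)]
top {'vfov': 47.324034054120844, 'cx': 315.7406084466776, 'cy': 200.61099712411067, 'camera_from_world': [[-0.004, -0.993, 0.119, 0.371], [-1.0, 0.007, 0
[... 482 characters left out ...]
mid [([0.621, 0.419, 0.011], 0.85)]
top cup_mid [([0.552, 0.503, 0.048], 0.76)]
wrist {'vfov': 59.20023108769715, 'cx': 321.7676115742438, 'cy': 198.8209631261478, 'T_tool_cam': array([[-1.55575376e-03, -9.48097560e-01, -3.17975779e-01,
         8.20824400e-02],
       [ 9.99998763e-01, -1.40183458e-03, -7.12871561e-04,
         5.09663455e-04],
       [ 2.30122344e-04, -3.17976495e-01,  9.48098569e-01,
        -1.43094294e-01],
       [ 0.00000000e+00,  0.00000000e+00,  0.00000000e+00,
         1.00000000e+00]])}
wrist carousel []
wrist knob_grip []
wrist hook_seat []
wrist hook_tip []
wrist cutter_bow []
wrist cutter_mid []
wrist tin []
wrist timer_mid []
wrist tape_mid []
wrist cup_mid []
```

```bash
python3 - <<'E'
from h import *
a=cv2.imread("pics/scene0.png");b=cv2.imread("pics/top0.png")
# crop of carousel in both
c=vision.get_calibration("top");f=K(c);M=np.array(c["camera_from_world"])
def px(n,X):
    c=vision.get_calibration(n);M=np.array(c["camera_from_world"]);q=M[:3,:3]@X+M[:3,3];return K(c)*q[0]/q[2]+c["cx"],K(c)*q[1]/q[2]+c["cy"]
for n,im in(("scene",a),("top",b)):
    u,v=map(int,px(n,np.array([.598,-.093,.08])));print(n,u,v)
    x0,y0=max(u-100,0),max(v-75,0);cr=im[y0:y0+150,x0:x0+200];print(x0,y0)
    cv2.imwrite(f"pics/{n}c.png",cv2.resize(cr,None,fx=4,fy=4,interpolation=cv2.INTER_CUBIC)[:600,:800])
E
```

```text
scene 384 159
284 84
top 430 171
330 96
```

View pics/topc.png

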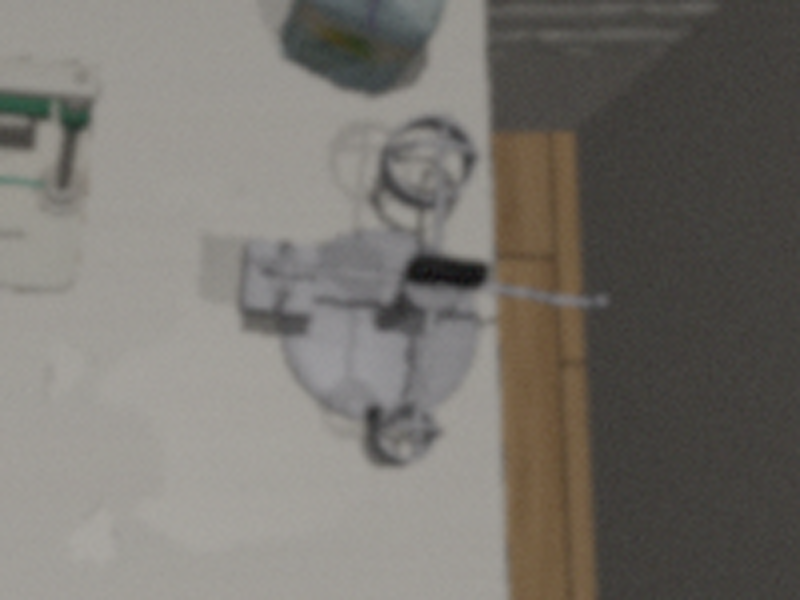

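View pics/scenec.png

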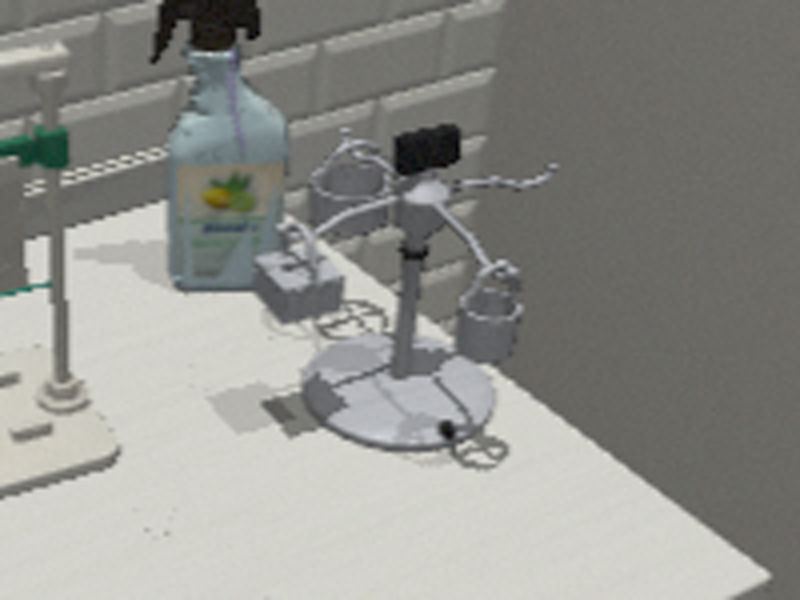

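View pics/scene0.png

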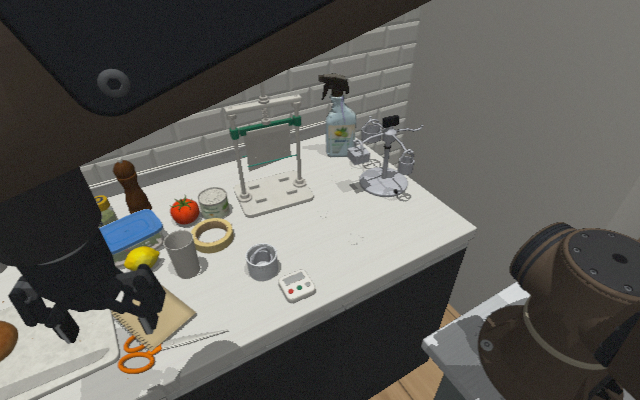

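```bash
python3 - <<'E'
from h import *
def ray(n,u,v,z):
    c=vision.get_calibration(n);W=np.linalg.inv(np.array(c["camera_from_world"]));d=W[:3,:3]@np.array([(u-c["cx"])/K(c),(v-c["cy"])/K(c),1]);o=W[:3,3];return o+d*(z-o[2])/d[2]
print("nub",ray("scene",395.5,191.3,.022))
S=np.load("scene0.npy");T=np.load("top0.npy")
for n,P in(("s",S),("t",T)):
    X=P.reshape(-1,3);X=X[~np.isnan(X[:,0])]
    loc=X[(np.hypot(X[:,0]-.598,X[:,1]+.093)<.16)]
    k=loc[(loc[:,2]>.195)&(np.hypot(loc[:,0]-.598,loc[:,1]+.093)<.04)];print(n,"knob",k.mean(0),len(k),k.max(0),k.min(0))
    f=loc[(abs(loc[:,2]-.018)<.005)&(np.hypot(loc[:,0]-.598,loc[:,1]+.093)<.085)]
    (c,r)=cv2.minEnclosingCircle(f[:,:2].astype(np.float32));print("foot",c,r,len(f),f[:,2].mean())
    b=X[(X[:,2]>.054)&(X[:,2]<.08)&(np.hypot(X[:,0]-.468,X[:,1]-.355)<.04)];print("bow",b.round(3).tolist()[:25],len(b))
    t=X[(X[:,2]>.047)&(X[:,2]<.055)&(np.hypot(X[:,0]-.468,X[:,1]-.355)<.045)];print("tin",cv2.minEnclosingCircle(t[:,:2].astype(np.float32)),len(t))
    # tall obstacle map
    for y in np.arange(-.2,.6,.05):
        m=X[(abs(X[:,1]-y)<.025)&(X[:,2]>.06)&(X[:,2]<.4)&(X[:,0]>.3)&(X[:,0]<.9)]
        if len(m):print(round(y,2),"x",m[:,0].min().round(3),m[:,0].max().round(3),"z",m[:,2].max().round(3))
b=cv2.imread("pics/top0.png")
im=cv2.resize(b[150:300,150:350],None,fx=4,fy=4,interpolation=cv2.INTER_CUBIC);cv2.imwrite("pics/tc.png",im)
E
```

```text
nub [ 0.52022542 -0.07818732  0.022     ]
s knob [ 0.5914354  -0.08851868  0.20831707] 153 [ 0.60476173 -0.0658726   0.21894594] [ 0.58540971 -0.1152063   0.19538399]
foot (0.5920064449310303, -0.09091175347566605) 0.06833400577306747 791 0.016370108854992616
bow [[0.496, 0.356, 0.055], [0.477, 0.323, 0.054], [0.471, 0.341, 0.066], [0.472, 0.338, 0.063], [0.47, 0.351, 0.069], [0.468, 0.349, 0.07], [0.468, 0.347, 0.069], [0.471, 0.344, 0.064], [0.469, 0.342, 0.065], [0.469, 0.34, 0.064], [0.471, 0.337, 0.06], [0.471, 0.356, 0.068], [0.468, 0.354, 0.069], [0.466, 0.352, 0.07], [0.466, 0.35, 0.069], [0.465, 0.348, 0.069], [0.467, 0.345, 0.066], [0.468, 0.343, 0.063], [0.467, 0.341, 0.063], [0.467, 0.339, 0.062], [0.47, 0.335, 0.057], [0.468, 0.359, 0.069], [0.464, 0.358, 0.071], [0.465, 0.355, 0.069], [0.466, 0.353, 0.068]] 59
tin ((0.4656009376049042, 0.3528837263584137), 0.03568665310740471) 200
-0.2 x 0.578 0.589 z 0.171
-0.15 x 0.583 0.708 z 0.172
-0.1 x 0.483 0.812 z 0.263
-0.05 x 0.484 0.833 z 0.27
-0.0 x 0.58 0.839 z 0.269
0.15 x 0.668 0.709 z 0.291
0.2 x 0.67 0.709 z 0.337
0.25 
[... 742 characters left out ...]
, [0.471, 0.359, 0.068], [0.471, 0.356, 0.07], [0.471, 0.353, 0.072], [0.471, 0.35, 0.072], [0.471, 0.348, 0.07], [0.471, 0.345, 0.068], [0.472, 0.343, 0.063], [0.472, 0.34, 0.063], [0.472, 0.338, 0.058], [0.472, 0.324, 0.054]] 55
tin ((0.4669588506221771, 0.35696426033973694), 0.03474579378962517) 94
-0.2 x 0.58 0.587 z 0.172
-0.15 x 0.584 0.706 z 0.173
-0.1 x 0.485 0.817 z 0.264
-0.05 x 0.486 0.836 z 0.275
-0.0 x 0.582 0.837 z 0.273
0.05 x 0.588 0.603 z 0.134
0.15 x 0.67 0.709 z 0.295
0.2 x 0.672 0.711 z 0.4
0.25 x 0.678 0.72 z 0.393
0.3 x 0.684 0.724 z 0.293
0.35 x 0.463 0.752 z 0.074
0.4 x 0.685 0.756 z 0.065
0.45 x 0.724 0.756 z 0.072
0.5 x 0.524 0.675 z 0.107
0.55 x 0.533 0.845 z 0.153
```

View pics/tc.png

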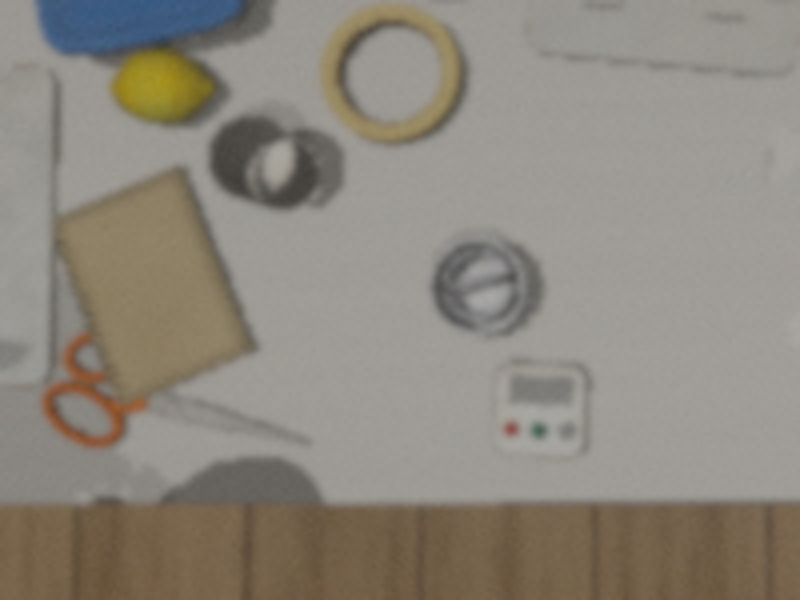

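Top crop: the bow in the tin runs at about (450,292)-(515,272), 15° off the y axis. Scene picture: the nub is at pixel (395,191) in front of the carousel, and the free hook points to -y. The hook has to turn about 91° clockwise. Moving over the knob now and lining up.

```bash
python3 -m inch '{"dp":[[29.2,26.3,-3.5],[29.2,26.3,-3.5],[29.2,26.3,-3.5],[29.2,26.3,-3.5],[29.2,26.3,-3.5],[29.2,26.3,-3.5],[29.2,26.3,-3.5],[29.2,26.3,-3.5],[29.2,26.3,-3.5],[29.2,26.3,-3.5],[29.2,26.3,-3.5],[29.2,26.3,-3.5],[29.2,26.3,-3.5],[29.2,26.3,-3.5],[29.2,26.3,-3.5],[29.2,26.3,-3.5],[29.2,26.3,-3.5],[29.2,26.3,-3.5],[29.2,26.3,-3.5],[29.2,26.3,-3.5]],"roll":[0,0,0,0,0,0,0,0,0,0,0,0,0,0,0,0,0,0,0,0],"jaw":[1,1,1,1,1,1,1,1,1,1,1,1,1,1,1,1,1,1,1,1]}' 40
python3 -m inch '{"dp":[[0,0,0],[0,0,0],[0,0,0],[0,0,0],[0,0,0],[0,0,0],[0,0,0],[0,0,0],[0,0,0],[0,0,0]],"roll":[8.3,8.3,8.3,8.3,8.3,8.3,8.3,8.3,8.3,0],"jaw":[1,1,1,1,1,1,1,1,1,1]}'
python3 - <<'E'
from h import *
im,P=cloud("wrist"); cv2.imwrite("pics/w1.png",im[:,:,::-1]);np.save("w1.npy",P)
p,Rm,s=pose();print(p,Rm.round(3),s["clock"],s["joint_positions"])
for q in ["carousel","knob_grip","hook_seat","hook_tip"]:
    print(q,[(np.round(a["xyz"],3).tolist(),round(a["score"],2)) for a in spotter.mark_of("wrist",q)[:2]])
E
```

```text
clock: 3.65
position: [0.5964, -0.0917, 0.3016]
eef_rot: [-0.0, 0.98, -0.199, 0.0]
force: [1.0, 0.3, 0.3]
width: 0.085
grasp_force: 0.0
clock: 4.65
position: [0.5959, -0.0901, 0.3014]
eef_rot: [0.0, -0.658, 0.753, -0.0]
force: [-0.2, 0.0, 1.0]
width: 0.0854
grasp_force: 0.0
[ 0.59594422 -0.09006408  0.30137008] [[-0.129 -0.992  0.   ]
 [-0.992  0.129  0.   ]
 [-0.    -0.    -1.   ]] 4.7 [ 1.73866511e-01  2.03831790e-01 -4.30060911e-02 -8.19373917e-07
 -1.32381665e+00 -3.03505211e-01]
carousel [([0.596, -0.096, -0.003], 0.7)]
knob_grip [([0.597, -0.094, 0.205], 0.73), ([0.584, -0.182, 0.161], 0.28)]
hook_seat [([0.583, -0.178, 0.16], 0.59)]
hook_tip [([0.584, -0.194, 0.17], 0.69)]
```

View pics/w1.png

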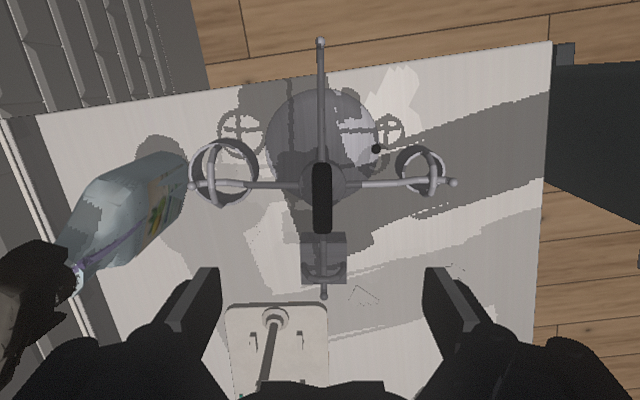

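The wrist view shows the nub at (376,149), the knob bar at (322,198) and the hook tip at (320,41).

```bash
python3 - <<'E'
from h import *
P=np.load("w1.npy");im=cv2.imread("pics/w1.png")
T=np.eye(4);p,Rm,s=pose();T[:3,:3]=Rm;T[:3,3]=p;c=vision.get_calibration("wrist");W=T@np.array(c["T_tool_cam"])
def ray(u,v,z):
    d=W[:3,:3]@np.array([(u-c["cx"])/K(c),(v-c["cy"])/K(c),1]);o=W[:3,3];return o+d*(z-o[2])/d[2]
print("nub px cloud",P[149,376],ray(376,149,.02))
m=(abs(P[:,:,2]-.018)<.005)&(np.hypot(P[:,:,0]-.596,P[:,:,1]+.092)<.085)
pts=P[m][:,:2]
# edge pts: max radius per angle, robust circle fit r=.072
from scipy.optimize import least_squares
o=np.array([.596,-.092]);a=np.arctan2(*(pts-o).T[::-1]);r=np.hypot(*(pts-o).T)
E=np.array([pts[i] for b in np.arange(-np.pi,np.pi,.08) for k in [np.where((a>=b)&(a<b+.08))[0]] if len(k)>3 for i in [k[np.argmax(r[k])]] if r[i]>.06])
s=least_squares(lambda x:np.hypot(E[:,0]-x[0],E[:,1]-x[1])-.072,o,loss="soft_l1",f_scale=.002);print("foot",s.x,len(E),abs(s.fun).mean(),P[m][:,2].mean())
# knob top
k=P[(P[:,:,2]>.213)&(np.hypot(P[:,:,0]-.596,P[:,:,1]+.092)<.04)];print("knobtop",k.mean(0),len(k),cv2.minAreaRect(k[:,:2].astype(np.float32)*1000))
cc=ray(322,198,.219);print("bar mid ray",cc)
h=P[(P[:,:,2]>.15)&(P[:,:,2]<.18)&(P[:,:,1]<-.135)&(abs(P[:,:,0]-.585)<.02)]
print("hook",np.c_[h[::6]].round(3).tolist()[:10]); v=np.linalg.svd(h[:,:2]-h[:,:2].mean(0))[2][0];print(h.mean(0),np.degrees(np.arctan2(v[1],v[0])))
tip=ray(320,41,.170);print("tip",tip)
for C in (s.x,k.mean(0)[:2]):
    n=ray(376,149,.02)[:2]-C;t=tip[:2]-C
    print("nub ang",np.degrees(np.arctan2(n[1],n[0])),np.hypot(*n),"tip",np.degrees(np.arctan2(t[1],t[0])),np.hypot(*t))
print(np.degrees(np.arctan2(Rm[1,0],Rm[0,0])))
E
```

```text
nub px cloud [ 0.53067393 -0.08457606  0.01937193] [ 0.53071857 -0.08503161  0.02      ]
foot [ 0.59704721 -0.08371201] 59 0.005501630913417807 0.015859703875859586
knobtop [ 0.5946797  -0.10353934  0.35617953] 8333 ((594.3786010742188, -104.00077819824219), (55.88048553466797, 59.79676818847656), 39.81890106201172)
bar mid ray [ 0.59502481 -0.09735585  0.219     ]
hook [[0.584, -0.202, 0.169], [0.584, -0.201, 0.17], [0.585, -0.201, 0.169], [0.581, -0.2, 0.17], [0.583, -0.2, 0.17], [0.586, -0.2, 0.169], [0.582, -0.199, 0.17], [0.585, -0.199, 0.17], [0.58, -0.198, 0.17], [0.583, -0.198, 0.171]]
[ 0.58650954 -0.16966343  0.16488161] 82.9330301290938
tip [ 0.58312344 -0.19858358  0.17      ]
nub ang -178.86025665716195 0.06634176538148338 tip -96.9112021713286 0.11571235897143847
nub ang 163.86171886172107 0.06658500015814718 tip -96.9324662931722 0.0957442130636951
-97.45746722657694
```

```bash
python3 -m inch '{"dp":[[3,0,18],[0,0,18],[0,0,18],[0,0,18],[0,0,18],[0,0,12],[0,0,6],[0,0,0],[0,0,0],[0,0,0],[0,0,0],[0,0,0],[0,0,0],[0,0,0],[0,0,0],[0,0,0]],"roll":[0,0,0,0,0,0,0,0,0,0,0,0,0,0,0,0],"jaw":[1,1,1,1,1,1,1,1,0,0,0,0,0,0,0,0]}' 40
```

```text
clock: 6.5
position: [0.5955, -0.093, 0.1937]
eef_rot: [0.0, -0.659, 0.752, -0.0]
force: [-2.8, 1.4, 6.2]
width: 0.0128
grasp_force: 40.5
```

```bash
python3 -m inch '{"dp":[[0,0,0],[0,0,0],[0,0,0],[0,0,0],[0,0,0],[0,0,0],[0,0,0],[0,0,0],[0,0,0],[0,0,0],[0,0,0],[0,0,0],[0,0,0],[0,0,0],[0,0,0],[0,0,0],[0,0,0]],"roll":[3,6,6,6,6,6,6,6,6,6,6,6,6,6,6,2.8,0],"jaw":[0,0,0,0,0,0,0,0,0,0,0,0,0,0,0,0,0]}'
python3 - <<'E'
from h import *
p,Rm,s=pose();print(p,np.degrees(np.arctan2(Rm[1,0],Rm[0,0])),s["force"],s["ft_torque"],s["joint_positions"])
E
```

```text
clock: 8.2
position: [0.5945, -0.0917, 0.1937]
eef_rot: [-0.001, 0.065, 0.998, 0.001]
force: [-7.9, 9.0, 9.3]
width: 0.0133
grasp_force: 41.2
[ 0.5944509  -0.09169119  0.19371087] 172.51397543609562 [-7.93052993  9.00006165  9.25671007] [ 3.08592835  2.87706062 -0.05958603] [ 0.17022934  0.26665225 -0.20769857 -0.00219305 -1.09757108 -1.87068211]
```

```bash
python3 -m inch '{"dp":[[0,0,0],[0,0,0],[0,0,0],[0,0,0],[0,0,0],[0,0,-6],[0,0,-15],[0,0,-20],[0,0,-30],[0,0,-30],[0,0,-20],[0,0,0]],"roll":[0,0,0,0,0,0,0,0,0,0,0,0],"jaw":[1,1,1,1,1,1,1,1,1,1,1,1]}'
cat >> h.py <<'E'
def rayw(u,v,z):
    p,Rm,s=pose();T=np.eye(4);T[:3,:3]=Rm;T[:3,3]=p;c=vision.get_calibration("wrist");W=T@np.array(c["T_tool_cam"])
    d=W[:3,:3]@np.array([(u-c["cx"])/K(c),(v-c["cy"])/K(c),1]);o=W[:3,3];return o+d*(z-o[2])/d[2]
def marks(n,qs):
    for q in qs: print(n,q,[(np.round(a["xyz"],4).tolist(),round(a["score"],2)) for a in spotter.mark_of(n,q)[:2]])
E
python3 - <<'E'
from h import *
im,P=cloud("wrist"); cv2.imwrite("pics/w2.png",im[:,:,::-1]);np.save("w2.npy",P)
p,Rm,s=pose();print(p,np.degrees(np.arctan2(Rm[1,0],Rm[0,0])),s["joint_positions"])
marks("wrist",["carousel","knob_grip","hook_seat","hook_tip"])
vision.read_camera("top");marks("top",["knob_grip","hook_seat","hook_tip"])
E
```

```text
clock: 9.4
position: [0.597, -0.0933, 0.3185]
eef_rot: [0.003, 0.065, 0.998, 0.0]
force: [0.1, -0.4, 0.4]
width: 0.0855
grasp_force: 0.0
[ 0.59619833 -0.09309182  0.31632876] 172.5913979604048 [ 1.68722236e-01  1.97280654e-01 -1.82501060e-02  2.34004560e-04
 -1.35177998e+00 -1.86887214e+00]
wrist carousel [([0.5966, -0.0915, -0.0018], 0.8)]
wrist knob_grip [([0.5957, -0.0908, 0.2047], 0.76)]
wrist hook_seat [([0.5039, -0.0767, 0.1637], 0.68)]
wrist hook_tip [([0.4903, -0.0759, 0.1689], 0.88), ([0.5033, -0.0762, 0.1626], 0.64)]
top knob_grip [([0.5949, -0.095, 0.2061], 0.89)]
top hook_seat []
top hook_tip []
```

View pics/w2.png

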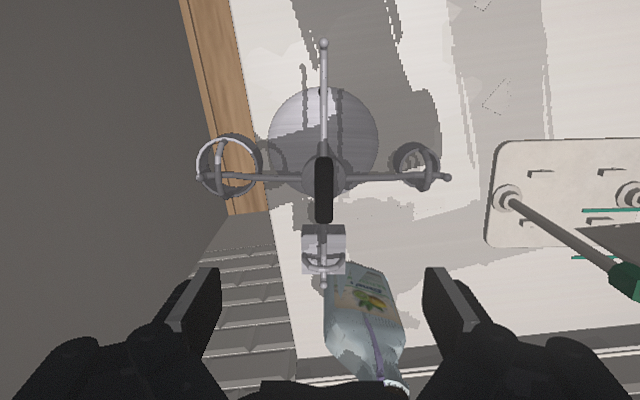

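```bash
python3 - <<'E'
from h import *
im=cv2.imread("pics/w2.png");g=cv2.cvtColor(im,6);print(g[86:98,312:336])
P=np.load("w2.npy")
def c(v,u0,u1,z0,z1):
    m=[u for u in range(u0,u1) if z0<P[v,u,2]<z1];return (min(m),max(m)) if m else None
print([(v,c(v,310,340,.15,.185)) for v in range(42,150,8)])
print([(v,c(v,250,400,.01,.025)) for v in range(100,180,8)])
t=rayw(324,44,.17);b=rayw(323,190,.219);print(t,b,P[44,324])
m=(P[:,:,2]>.15)&(P[:,:,2]<.185)&(P[:,:,0]<.565)&(abs(P[:,:,1]+.08)<.02);h=P[m];v=np.linalg.svd(h[:,:2]-h[:,:2].mean(0))[2][0];print("hook dir",np.degrees(np.arctan2(v[1],v[0])),h.mean(0))
print("seat z",np.median(P[62:66,322:327,2]),P[56:80:4,324].round(4))
E
```

```text
[[232 232 231 224 210 188 162 141 123 148 168 179 176 166 148 102 108 116
  121 130 133 136 135 134]
 [160 167 173 171 165 153 145 110 115 148 169 175 177 167 145 123 143 151
  114 107 111 114 111 112]
 [148 156 161 166 172 179 166  89 113 149 169 178 177 166 143 143 174 184
  153 112 106 105 106 103]
 [173 174 175 175 179 190 126  49 115 151 171 179 178 165 144 145 177 184
  180 127 107 109 110 109]
 [181 180 182 182 183 196 106  32 116 153 169 178 176 165 144 120 174 186
  192 132 107 114 114 112]
 [185 184 183 185 191 176  89  36 119 151 171 177 177 166 145  89 170 192
  196 134 109 114 113 112]
 [188 187 190 190 194 192 101  31 117 150 170 180 176 168 145 119 179 195
  197 136 110 116 115 115]
 [192 190 190 192 195 207 123  42 114 154 169 178 176 167 144 135 187 196
  198 150 116 115 117 116]
 [193 195 195 195 199 208 162  69 110 149 168 179 175 167 139 136 192 202
  204 197 138 115 121 121]
 [201 200 203 202 205 209 209 109 107 149 170 179 177 166 142 142 197 209
  208 215 148 117 121 121]
 [204 205 205 202 204 184 209 169 126 146 169 179 176 166 141 156 201 210
  206 215 147 11
[... 232 characters left out ...]
 326)), (98, (320, 326)), (106, (320, 326)), (114, (320, 326)), (122, (320, 326)), (130, (320, 326)), (138, (320, 326)), (146, (320, 326))]
[(100, (286, 358)), (108, (281, 364)), (116, (276, 367)), (124, (273, 372)), (132, (270, 375)), (140, (270, 375)), (148, (271, 376)), (156, (270, 375)), (164, (274, 371)), (172, (278, 367))]
[ 0.48859574 -0.0780242   0.17      ] [ 0.58687252 -0.09174186  0.219     ] [ 0.49099887 -0.07826249  0.17104802]
hook dir -7.476947442396697 [ 0.52380004 -0.08327045  0.16586124]
seat z 0.16027753172701859 [[ 0.4988 -0.0792  0.1601]
 [ 0.5017 -0.0796  0.1603]
 [ 0.5047 -0.08    0.1609]
 [ 0.5076 -0.0803  0.1588]
 [ 0.5106 -0.0807  0.1594]
 [ 0.5137 -0.0811  0.1599]]
```

The w2 picture shows the hook wire (columns 320–326), the nub (about 318–327, row 91) and the foot centre (column 323) in line, so the free hook is at the front within about 0.5°. Next the tin.

```bash
python3 -m inch '{"dp":[[15.3,35.4,5],[15.3,35.4,9],[15.3,35.4,9],[15.3,35.4,9],[15.3,35.4,9],[15.3,35.4,9],[15.3,35.4,9],[15.3,35.4,9],[15.3,35.4,9],[15.3,35.4,9],[15.3,35.4,9],[15.3,35.4,5]],"roll":[0,0,0,0,0,0,0,0,0,0,0,0],"jaw":[1,1,1,1,1,1,1,1,1,1,1,1]}'
python3 -m inch '{"dp":[[0,0,0],[0,0,0],[0,0,0],[0,0,0],[0,0,0],[0,0,0],[0,0,0],[0,0,0],[0,0,0],[0,0,0],[0,0,0],[0,0,0],[0,0,0],[0,0,0],[0,0,0]],"roll":[-8,-8,-8,-8,-8,-8,-8,-8,-8,-8,-8,-8,-8,-8,0],"jaw":[1,1,1,1,1,1,1,1,1,1,1,1,1,1,1]}'
python3 - <<'E'
from h import *
im,P=cloud("wrist"); cv2.imwrite("pics/w3.png",im[:,:,::-1]);np.save("w3.npy",P)
p,Rm,s=pose();print(p,np.degrees(np.arctan2(Rm[1,0],Rm[0,0])),s["clock"])
marks("wrist",["tin","cutter_bow","cutter_mid"])
n=np.hypot(P[:,:,0]-.468,P[:,:,1]-.354)
b=P[(P[:,:,2]>.0595)&(P[:,:,2]<.085)&(n<.04)];print(len(b),b.mean(0),b[:,2].max(),cv2.fitLine(b[:,:2].astype(np.float32),cv2.DIST_HUBER,0,.01,.01).ravel())
r=cv2.minAreaRect(b[:,:2].astype(np.float32)*1000);print(r)
t=P[(P[:,:,2]>.047)&(P[:,:,2]<.056)&(n<.045)];print(cv2.minEnclosingCircle(t[:,:2].astype(np.float32)))
E
```

```text
clock: 11.05
position: [0.4673, 0.3531, 0.2134]
eef_rot: [-0.0, 0.065, 0.998, -0.0]
force: [0.9, 0.2, 0.5]
width: 0.0854
grasp_force: 0.0
clock: 12.55
position: [0.4682, 0.3518, 0.214]
eef_rot: [0.0, 0.792, -0.611, 0.0]
force: [0.6, -0.3, -0.4]
width: 0.0852
grasp_force: 0.0
[0.46820655 0.35182228 0.21410072] -75.57398716675458 12.6
wrist tin [([0.468, 0.3563, -0.0013], 0.59)]
wrist cutter_bow [([0.4671, 0.3592, 0.0685], 0.56)]
wrist cutter_mid [([0.4633, 0.3585, 0.0206], 0.73)]
267 [0.468646   0.35325269 0.06648749] 0.07122804942535776 [ 0.18517019 -0.9827065   0.468646    0.35325268]
((468.31146240234375, 354.9732360839844), (5.9253411293029785, 36.41697311401367), 11.005269050598145)
((0.4662531316280365, 0.3545447587966919), 0.03493645787239075)
```

View pics/w3.png

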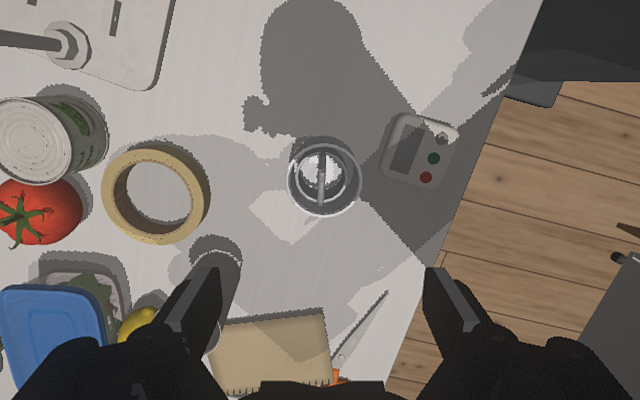

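The bow is at (321,177) inside the tin at (323,180). It runs at -79°, centred near (0.468, 0.355), with its top near z 0.070, as expected.

```bash
python3 -m inch '{"dp":[[-3,0,20],[0,0,25],[0,0,25],[0,0,20],[0,0,0],[0,0,0]],"roll":[3.6,0,0,0,0,0],"jaw":[0.2,0.2,0.2,0.2,0.2,0.2]}' 30
python3 - <<'E'
from h import *
im,P=cloud("wrist"); cv2.imwrite("pics/w4.png",im[:,:,::-1]);np.save("w4.npy",P)
p,Rm,s=pose();print(p,np.degrees(np.arctan2(Rm[1,0],Rm[0,0])),s["clock"],s["width"])
n=np.hypot(P[:,:,0]-.468,P[:,:,1]-.354)
b=P[(P[:,:,2]>.0595)&(P[:,:,2]<.08)&(n<.03)];print(len(b),b.mean(0),b[:,2].max(),cv2.minAreaRect(b[:,:2].astype(np.float32)*1000))
print(togo([.4682,.3548,.046]))
E
```

```text
clock: 13.35
position: [0.4677, 0.3548, 0.1246]
eef_rot: [0.0, 0.771, -0.636, 0.0]
force: [0.0, 0.4, 0.5]
width: 0.0169
grasp_force: 0.0
[0.46802957 0.35526213 0.12535412] -79.04240044292104 13.4 0.016611219221185584
484 [0.46851705 0.35249567 0.06659801] 0.07069903001500802 ((467.83355712890625, 355.07110595703125), (5.671802520751953, 36.115970611572266), 10.6939697265625)
[ 0.5  0.  79.4]
```

View pics/w4.png

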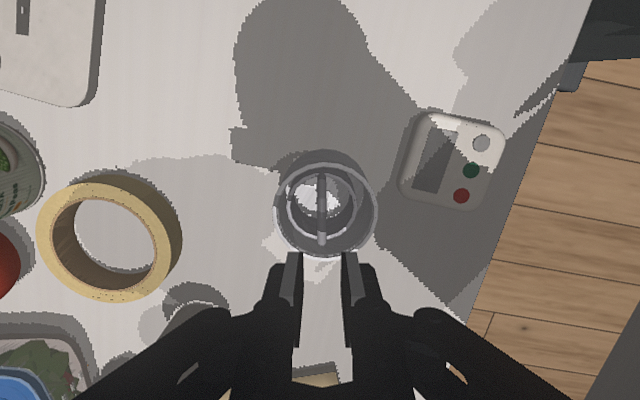

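Bow at column 322, midway between the fingers (290–355). Descend, grip and lift.

```bash
python3 -m inch '{"dp":[[0.3,0,15],[0,0,20],[0,0,20],[0,0,15],[0,0,9],[0,0,0],[0,0,0],[0,0,0],[0,0,0],[0,0,0],[0,0,0]],"roll":[0,0,0,0,0,0,0,0,0,0,0],"jaw":[0.2,0.2,0.2,0.2,0.2,0.2,0,0,0,0,0]}' 30
```

```text
clock: 14.5
position: [0.468, 0.355, 0.0463]
eef_rot: [-0.001, 0.772, -0.636, 0.0]
force: [-2.1, -1.1, 7.5]
width: 0.0049
grasp_force: 29.8
```

```bash
python3 -m inch '{"dp":[[0,0,-6],[0,0,-12],[0,0,-15],[0,0,-15],[0,0,-15],[0,0,-12],[0,0,0]],"roll":[0,0,0,0,0,0,0],"jaw":[0,0,0,0,0,0,0]}'
python3 - <<'E'
from h import *
im,P=cloud("scene")
p,Rm,s=pose();print(p,s["width"],s["force"],s["clock"])
marks("scene",["tin","cutter_bow","cutter_mid"])
E
```

```text
clock: 15.2
position: [0.4683, 0.3553, 0.1226]
eef_rot: [-0.002, 0.772, -0.636, 0.0]
force: [-0.2, -0.3, -1.7]
width: 0.005
grasp_force: 29.4
[0.4677854  0.35484746 0.1212945 ] 0.004856769911261616 [-0.16432103  0.06071177 -0.80758322] 15.25
scene tin [([0.4659, 0.3586, -0.0036], 0.75)]
scene cutter_bow [([0.4652, 0.3572, 0.1394], 0.89), ([0.5529, 0.5008, 0.049], 0.71)]
scene cutter_mid [([0.4657, 0.3569, 0.0935], 0.59)]
```

```bash
python3 -m inch '{"dp":[[10,2,0],[20,4,0],[25,5,0],[25,5,0],[22,4,0],[12,2,0],[4,1,0],[0,0,0],[0,0,15],[0,0,20],[0,0,20],[0,0,12],[0,0,5],[0,0,3],[0,0,0]],"roll":[0,0,0,0,0,0,0,0,0,0,0,0,0,0,0],"jaw":[0,0,0,0,0,0,0,0,0,0,0,0,0,0,0]}'
```

```text
clock: 16.9
position: [0.4677, 0.2346, 0.0454]
eef_rot: [-0.0, 0.772, -0.636, 0.0]
force: [-0.4, 0.2, -1.8]
width: 0.0048
grasp_force: 29.4
```

```bash
python3 -m inch '{"dp":[[0,0,1],[0,0,1],[0,0,0.5],[0,0,0]],"roll":[0,0,0,0],"jaw":[0,0,0,0]}'
```

```text
clock: 17.3
position: [0.4677, 0.2344, 0.0433]
eef_rot: [-0.0, 0.772, -0.636, 0.0]
force: [-1.3, -0.1, 2.2]
width: 0.0046
grasp_force: 29.7
```

```bash
python3 -m inch '{"dp":[[0,0,0],[0,0,0],[0,0,0],[0,0,-5],[0,0,-15],[0,0,-25],[0,0,-30],[0,0,-30],[0,0,-25],[0,0,-15],[0,0,0]],"roll":[0,0,0,0,0,0,0,0,0,0,0],"jaw":[0.25,0.25,0.25,0.25,0.25,0.25,0.25,1,1,1,1]}'
python3 -m inch '{"dp":[[0,0,0],[0,0,0],[0,0,0],[0,0,0],[0,0,0],[0,0,0],[0,0,0],[0,0,0],[0,0,0],[0,0,0],[0,0,0],[0,0,0]],"roll":[8.2,8.2,8.2,8.2,8.2,8.2,8.2,8.2,8.2,8.2,8.2,0],"jaw":[1,1,1,1,1,1,1,1,1,1,1,1]}'
python3 - <<'E'
from h import *
im,P=cloud("wrist"); cv2.imwrite("pics/w5.png",im[:,:,::-1]);np.save("w5.npy",P)
p,Rm,s=pose();print(p,np.degrees(np.arctan2(Rm[1,0],Rm[0,0])),s["clock"])
n=np.hypot(P[:,:,0]-.468,P[:,:,1]-.2345)
b=P[(P[:,:,2]>.058)&(P[:,:,2]<.08)&(n<.03)];print(len(b),b.mean(0),b[:,2].max(),cv2.minAreaRect(b[:,:2].astype(np.float32)*1000))
r=P[(P[:,:,2]>.03)&(P[:,:,2]<.038)&(n<.035)];C=cv2.minEnclosingCircle(r[:,:2].astype(np.float32));print(C,len(r))
print(togo([*C[0],.009]))
E
```

```text
clock: 18.4
position: [0.4685, 0.2351, 0.1907]
eef_rot: [-0.002, 0.772, -0.636, 0.0]
force: [-0.1, 0.1, -0.3]
width: 0.0781
grasp_force: 0.0
clock: 19.6
position: [0.4671, 0.2339, 0.1871]
eef_rot: [-0.001, -0.093, 0.996, -0.0]
force: [-0.2, -0.4, 0.1]
width: 0.0858
grasp_force: 0.0
[0.46714676 0.23396385 0.18721503] -169.03799435003452 19.65
311 [0.46642216 0.23457429 0.06380697] 0.06776682131908646 ((466.952880859375, 234.57565307617188), (6.172518730163574, 34.65254592895508), 10.19419002532959)
((0.4670848548412323, 0.2345103919506073), 0.025080237537622452) 596
[ -0.2   0.6 178.2]
```

View pics/w5.png

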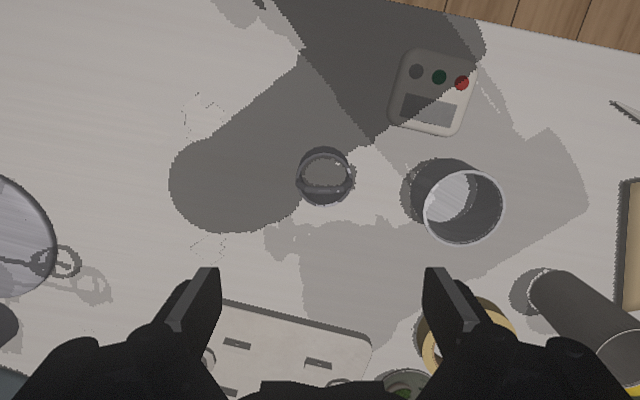

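The cutter stands upright at (325,176) with the bow in line with the closing direction, and the tin is untouched. Grip the ring.

```bash
python3 -m inch '{"dp":[[0,0.6,20],[0,0,30],[0,0,30],[0,0,30],[0,0,25],[0,0,20],[0,0,15],[0,0,10],[0,0,0],[0,0,0],[0,0,0],[0,0,0],[0,0,0],[0,0,0]],"roll":[0.7,0,0,0,0,0,0,0,0,0,0,0,0,0],"jaw":[1,1,1,1,1,1,1,1,1,0.4,0.4,0.4,0.4,0.4]}' 35
```

```text
clock: 21.05
position: [0.4678, 0.2353, 0.009]
eef_rot: [0.001, -0.088, 0.996, 0.001]
force: [-0.6, -0.0, 5.6]
width: 0.0493
grasp_force: 35.6
```

```bash
python3 -m inch '{"dp":[[0,0,-8],[0,0,-18],[0,0,-25],[0,0,-25],[0,0,-25],[0,0,-15],[0,0,0],[0,0,0],[0,0,0]],"roll":[0,0,0,0,0,0,6,6,5.8],"jaw":[0.4,0.4,0.4,0.4,0.4,0.4,0.4,0.4,0.4]}'
python3 -m inch '{"dp":[[-0.7,-12,0],[-1.5,-28,0],[-1.8,-34,0],[-1.8,-34,0],[-1.8,-34,0],[-1.8,-34,0],[-1.8,-34,0],[-1.8,-34,0],[-1.7,-30,0],[-1.2,-22,0],[-0.6,-11,0],[0,0,0],[0,0,0]],"roll":[0,0,0,0,0,0,0,0,0,0,0,0,0],"jaw":[0.4,0.4,0.4,0.4,0.4,0.4,0.4,0.4,0.4,0.4,0.4,0.4,0.4]}'
python3 - <<'E'
from h import *
p,Rm,s=pose();print(p,np.degrees(np.arctan2(Rm[1,0],Rm[0,0])),s["clock"],s["width"])
for n in("scene","wrist"):
    im,P=cloud(n); cv2.imwrite(f"pics/{n}6.png",im[:,:,::-1]);np.save(n+"6.npy",P)
    marks(n,["cutter_bow","hook_seat","hook_tip","knob_grip"])
P=np.load("wrist6.npy")
h=P[(P[:,:,2]>.145)&(P[:,:,2]<.185)&(np.hypot(P[:,:,0]-p[0],P[:,:,1]-p[1])<.045)];print("bow/fingers",len(h))
x=(P-p)@Rm; m=(abs(x[:,:,1])<.012)&(abs(x[:,:,0])<.05)&(P[:,:,2]>.1)
q=x[m];q=q[np.argsort(q[:,0])];print((q[::max(1,len(q)//25)]*1000).round(1).tolist())
h=P[(P[:,:,2]>.15)&(P[:,:,2]<.185)&(P[:,:,0]<.57)&(P[:,:,0]>.483)&(abs(P[:,:,1]+.08)<.02)];print("hook",len(h))
if len(h)>20: print(((h[::len(h)//15]-p)@Rm*1000).round(1).tolist())
E
```

```text
clock: 21.95
position: [0.4673, 0.2348, 0.1248]
eef_rot: [0.0, 0.069, 0.998, 0.001]
force: [-0.7, -0.5, -0.7]
width: 0.0494
grasp_force: 36.5
clock: 23.25
position: [0.4425, -0.0716, 0.124]
eef_rot: [0.0, 0.067, 0.998, 0.0]
force: [-0.4, -0.1, -0.0]
width: 0.0494
grasp_force: 36.5
[ 0.44250626 -0.0716217   0.12403038] 172.308627625222 23.25 0.049407914801692175
scene cutter_bow [([0.4433, -0.0721, 0.1761], 0.64), ([0.6007, -0.0908, 0.0001], 0.45)]
scene hook_seat [([0.5048, -0.0762, 0.1568], 0.6)]
scene hook_tip [([0.4886, -0.0773, 0.1732], 0.86)]
scene knob_grip [([0.5957, -0.0918, 0.2042], 0.84)]
wrist cutter_bow [([0.4397, -0.0694, 0.1766], 0.84)]
wrist hook_seat []
wrist hook_tip []
wrist knob_grip []
bow/fingers 15761
[[-22.6, -0.3, -22.6], [-21.2, -7.4, -22.5], [-20.9, -3.7, 1.9], [-20.6, -2.0, -18.9], [-20.3, 2.6, 1.9], [-19.8, 8.1, -13.4], [-19.1, 8.7, -18.2], [-18.3, 10.0, 5.6], [-1.2, 4.4, -56.7], [1.0, 2.6, -57.4], [2.2, -5.4, -56.2], [2.9, -7.2, -56.2], [3.4, 7.3, -53.8], [9.2, -2.1, -73.7], [10.0, 11.2, -76.2], [10.4, -2.3, -76.8], [10.7, -4.3, -74.8], [11.1, -2.0, -79.2], [12.0, -8.0, -80.0], [22.6, 11.2, -16.0], [23.5, 10.2, -18.7], [24.1, -0.6, -23.6], [24.5, 5.9, 2.8], [24.9, 4.1, -14.2], [25.2, -2.1, -20.7], [26.1, -0.7, -13.0]]
hook 0
```

View pics/wrist6.png

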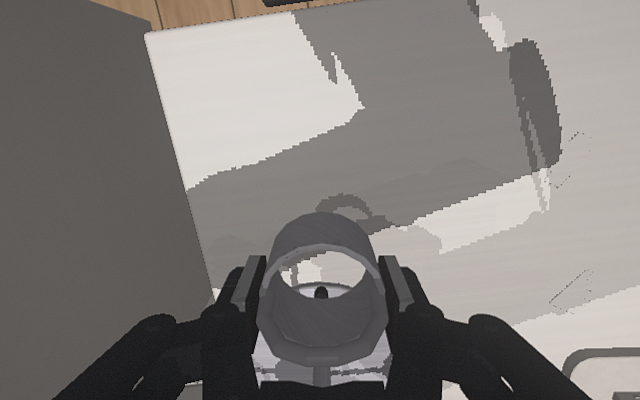

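The ring is held with the bow free above it. Inside top is at about 0.175 and ring top at about 0.148, so both clear the tip and wire. Advance inward along the hook.

```bash
python3 -m inch '{"dp":[[-4,0,0],[-7,0,0],[-7,0,0],[-7,0,0],[-7,0,0],[-7,0,0],[-7,0,0],[-7,0,0],[-6,0,0],[-4,0,0],[-1,0,0],[0,0,0],[0,0,0]],"roll":[0,0,0,0,0,0,0,0,0,0,0,0,0],"jaw":[0.4,0.4,0.4,0.4,0.4,0.4,0.4,0.4,0.4,0.4,0.4,0.4,0.4]}'
python3 - <<'E'
from h import *
p,Rm,s=pose();print(p,s["force"],s["clock"])
im,P=cloud("scene");cv2.imwrite("pics/s7.png",cv2.resize(im[90:210,300:460,::-1],None,fx=5,fy=5,interpolation=cv2.INTER_CUBIC))
marks("scene",["cutter_bow","hook_seat","hook_tip","knob_grip"])
E
```

```text
clock: 25.05
position: [0.5057, -0.0802, 0.1238]
eef_rot: [-0.0, 0.067, 0.998, 0.0]
force: [-0.3, -0.2, -0.5]
width: 0.0495
grasp_force: 36.5
[ 0.50570142 -0.08016676  0.12379581] [-0.26104988 -0.24861856 -0.50807201] 25.05
scene cutter_bow [([0.5037, -0.0781, 0.1745], 0.7)]
scene hook_seat [([0.4995, -0.0749, 0.1599], 0.88)]
scene hook_tip [([0.4889, -0.0772, 0.1726], 0.98)]
scene knob_grip [([0.5968, -0.0918, 0.2035], 0.96)]
```

View pics/s7.png

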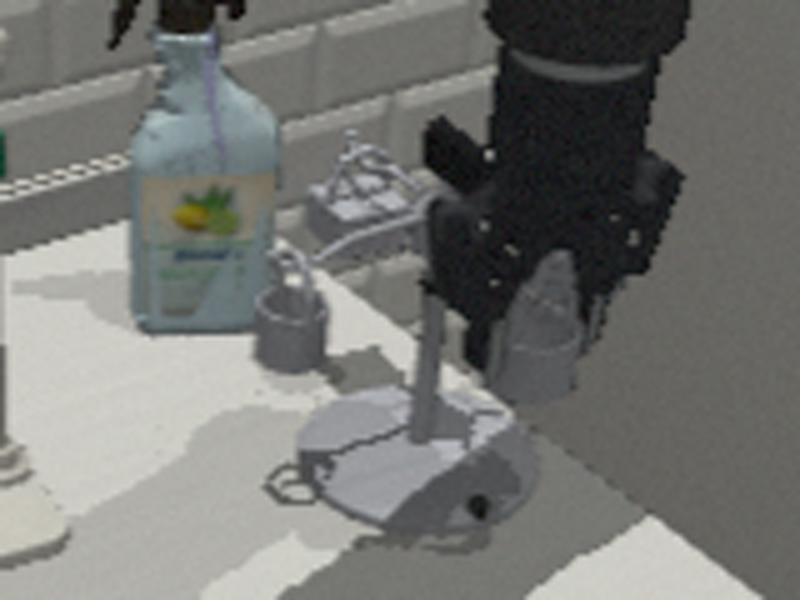

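The hook is inside the bow and there is no contact force. Lower gently.

```bash
python3 -m inch '{"dp":[[0,0,3],[0,0,3],[0,0,3],[0,0,2],[0,0,1],[0,0,0]],"roll":[0,0,0,0,0,0],"jaw":[0.4,0.4,0.4,0.4,0.4,0.4]}'
python3 -m inch '{"dp":[[0,0,1],[0,0,1],[0,0,0]],"roll":[0,0,0],"jaw":[0.4,0.4,0.4]}'
```

```text
clock: 25.9
position: [0.5059, -0.0802, 0.1116]
eef_rot: [-0.0, 0.067, 0.998, -0.0]
force: [0.1, -0.0, -0.7]
width: 0.0498
grasp_force: 36.5
clock: 26.2
position: [0.5059, -0.0802, 0.1097]
eef_rot: [-0.0, 0.067, 0.998, 0.0]
force: [0.2, -0.3, -0.5]
width: 0.0494
grasp_force: 36.5
```

```bash
python3 -m inch '{"dp":[[0,0,0.7],[0,0,0]],"roll":[0,0],"jaw":[0.4,0.4]}'
python3 -m inch '{"dp":[[0,0,0.7],[0,0,0]],"roll":[0,0],"jaw":[0.4,0.4]}'
```

```text
clock: 26.4
position: [0.5059, -0.0802, 0.1091]
eef_rot: [-0.0, 0.067, 0.998, -0.0]
force: [-0.0, 0.3, -0.5]
width: 0.0498
grasp_force: 36.5
clock: 26.6
position: [0.5061, -0.0802, 0.1086]
eef_rot: [0.0, 0.067, 0.998, -0.0]
force: [-1.3, -0.2, 1.6]
width: 0.0496
grasp_force: 36.8
```

```bash
python3 -m inch '{"dp":[[0,0,0],[0,0,0],[0,0,0],[0,0,0],[0,0,0],[0,0,0],[0,0,0],[0,0,0],[0,0,0],[0,0,0]],"roll":[0,0,0,0,0,0,0,0,0,0],"jaw":[0.61,0.63,0.65,0.68,0.71,0.75,0.8,0.85,0.85,0.85]}'
python3 -m inch '{"dp":[[0,0,-4],[0,0,-8],[0,0,-12],[0,0,-15],[0,0,-20],[0,0,-25],[0,0,-30],[0,0,-30],[0,0,-30],[0,0,-20],[0,0,0]],"roll":[0,0,0,0,0,0,0,0,0,0,0],"jaw":[0.85,0.85,0.85,0.85,0.85,0.85,0.85,0.85,0.85,0.85,0.85]}'
python3 - <<'E'
from h import *
p,Rm,s=pose();print(p,s["force"],s["clock"])
im,P=cloud("scene");cv2.imwrite("pics/s8.png",cv2.resize(im[90:210,300:460,::-1],None,fx=5,fy=5,interpolation=cv2.INTER_CUBIC))
marks("scene",["cutter_bow","cutter_mid","hook_tip","knob_grip","tin"])
im,P=cloud("wrist");cv2.imwrite("pics/w8.png",im[:,:,::-1]);np.save("w8.npy",P);marks("wrist",["cutter_bow","hook_tip","hook_seat","carousel"])
E
```

```text
clock: 27.6
position: [0.506, -0.0802, 0.1084]
eef_rot: [0.0, 0.067, 0.998, -0.0]
force: [-0.5, -0.1, -0.7]
width: 0.0726
grasp_force: 0.0
clock: 28.7
position: [0.5073, -0.0803, 0.307]
eef_rot: [0.003, 0.067, 0.998, 0.0]
force: [-0.4, -0.2, -0.7]
width: 0.0728
grasp_force: 0.0
[ 0.50729934 -0.0803101   0.30697696] [-0.41460407 -0.17450433 -0.73375217] 28.7
scene cutter_bow [([0.5079, -0.0754, 0.1591], 0.85)]
scene cutter_mid [([0.5034, -0.0806, 0.1168], 0.76)]
scene hook_tip [([0.4899, -0.0768, 0.171], 0.82)]
scene knob_grip [([0.5978, -0.09, 0.2048], 0.82), ([0.5509, 0.5041, 0.0491], 0.52)]
scene tin [([0.466, 0.3565, 0.0005], 0.78)]
wrist cutter_bow [([0.5009, -0.0797, 0.1617], 0.65)]
wrist hook_tip [([0.49, -0.0747, 0.1669], 0.58)]
wrist hook_seat [([0.5042, -0.0737, 0.1604], 0.73)]
wrist carousel [([0.5957, -0.0931, -0.002], 0.94)]
```

View pics/s8.png

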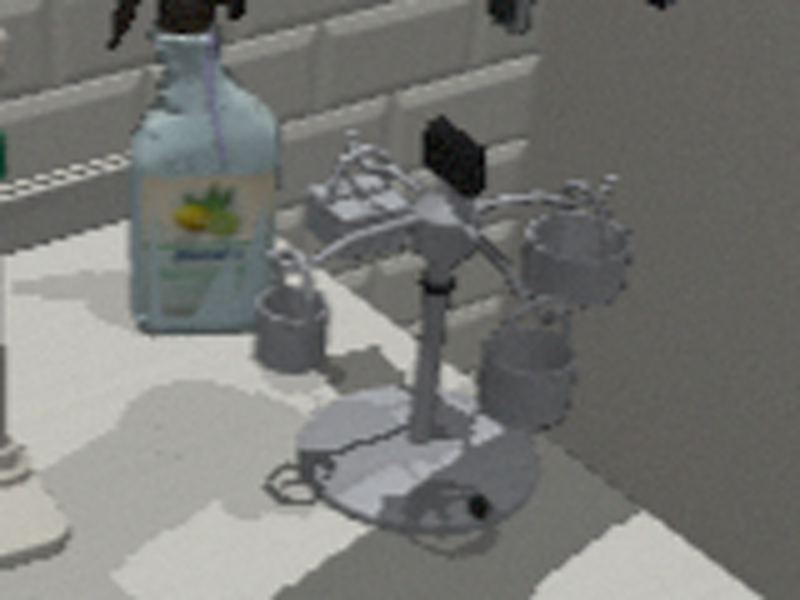

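The cutter hangs on the front hook (about (525,370) in the crop). One numeric check of the hook direction, then hand in.

```bash
python3 - <<'E'
from h import *
P=np.load("w8.npy")
a=np.array([.5952,-.0922]);d=np.array([-.9915,.1305]);q=P[:,:,:2]-a;al=q@d;la=q@np.array([-d[1],d[0]])
for r0,r1,z0,z1 in((.03,.075,.155,.185),(.1,.115,.155,.185)):
    m=(al>r0)&(al<r1)&(abs(la)<.015)&(P[:,:,2]>z0)&(P[:,:,2]<z1);print(r0,m.sum(),"lateral mm",(la[m].min()+la[m].max())*500,"fit",np.median(la[m])*1000)
workorder.job_done()
E
```

```text
0.03 368 lateral mm 0.5413857430439477 fit 0.5124632705670102
0.1 89 lateral mm 0.658004751783657 fit 0.2843061025590605
the job is handed in; nothing more can be done
```

The cutter hangs by its bow on the free hook, which is still at the front over the nub. The last pictures show the tin where it was, and the job was handed in at about 29 s, though I did not measure the timer, tape and cup again.

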